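Bring a mower engine just over compression by feel and lock its flywheel

TASK

The valves of this small mower engine are to be set, so its piston must stand just past top dead centre on the compression stroke. Flip the flywheel brake off by its red knob, turn the finned flywheel slowly clockwise (seen from above) until the resistance builds up, peaks and suddenly gives way, and stop right there, within about 20 degrees past the peak; then flip the brake on again so that the flywheel is held. Push gently, the cast fins snap easily, do not turn it backwards, and leave the tools lying around where they are.

Things in the scene. Friction and masses are not known exactly. Their poses are not given: they have to be found in the camera images.
- engine: small aluminium mower engine without its blower housing, on two timber bearers, fixed; 300 x 200 mm. Origin on the bench under the flywheel's upright axis; z up, x along the barrel to the open rocker box (away from the robot at yaw 0), y to the black ignition coil; brake lever on the -y side.
- hub (a point): point on the flywheel's axis at mid-height of its fins, 170 mm above the bench; axes as the engine's. 6 equal straight radial fins 60 degrees apart, 8 mm thick, from 42 to 92 mm off the axis, tops 180 mm above the bench. The gaps between them, about 60 mm wide at mid-length, are open down to the disc: closed fingers fit in and can push a fin round.
- cup (a point): top of the hub nut on the flywheel's axis, 208 mm above the bench. It sits on the dark starter cup, radius 31 mm, 192 mm above the bench. The flywheel's disc below is 190 mm across, from 136 to 158 mm above the bench; a collar round the cup, out to 40 mm off the axis, rises 10 mm over the disc.
- flywheel (a joint): turn of the flywheel in rad, growing clockwise seen from above, endless. Fin centre lines stand at -value + k x 60 degrees, anticlockwise from the engine's x. The peak lies 70 to 145 degrees ahead of the start, unknown. Push at mid-fin (67 mm): about 4 N, rising over the last 75 degrees to 11 to 16 N, then at once under 4 N; past it the wheel stays where left, before it, it may roll back.
- brake (a joint): angle of the brake lever in rad: 0 = off (at its stop), 0.30 = on (shoe on the rim; the flywheel is held). An over-centre spring throws it to the nearer end from its middle, 0.15. It starts on.
- brake_knob (a point): middle of the lever's upright red knob, 20 mm in diameter, 36 mm tall (162 to 198 mm above the bench), 95 mm from the lever's upright pivot at (-50, -125) mm in the engine's frame, free on all sides above the bar, whose top is 149 mm above the bench. To off it travels 28 mm towards the engine's -x, to on as far towards +x; about 5 N moves it.
- ratchet: bystander: the ratchet handle, 36 x 200 x 22 mm, lying on the bench; origin at the centre of its underside
- screwdriver: bystander: the red screwdriver, 30 x 210 x 28 mm, lying on the bench; origin at the centre of its underside
- penlight: bystander: the pen work light, 27 x 158 x 22 mm, lying on the bench; origin at the centre of its underside
- bulb_box: bystander: the small orange carton, 42 x 42 x 62 mm, standing on the bench; origin at the centre of its underside

How it is judged:
By the outcome, as a careful person would: the job done as asked, in the order asked, and still so for the second after the job is handed in, with the robot touching nothing.
It also fails if it takes over 72 s, if anything falls off the work surface, if the arm or the gripper's body presses on something with over 40 N, if the wrist force passes 120 N, or if a joint passes its speed limit or range.

ROBOT

A 7-joint arm with a two-finger parallel gripper is mounted at the origin on a cart in front of the work surface, level with it; the furniture and walls round the work are solid. World frame = base frame: x ahead of the robot, y to its left, z up, the work surface at z = 0. Lengths are in m, angles in degrees, forces in N, time in s.
With the tool pointing down it reaches from about 0.425 to 0.975 m from the base axis. Payload 16.7 kg.
Tool frame: the origin (TCP) lies at the very end of the fingers, on their centre line; the grasp point (between the pads) lies 19 mm behind it (r.tcp_to_grasp is the distance from the TCP to the grasp point, in m); z points along the fingers, y is the line along which they close (so a half turn about z gives the same grasp; the last joint's range is limited). The gripper opens to 85 mm and grips with 20 to 120 N. Pads are 22 mm wide; open, the fingers measure 114 mm over their backs; the gripper's body (76 mm by 85 mm) begins 54 mm behind the grasp point. The pads swing forward as they close: fully open they stand 13 mm farther back than shut.
Start: joints at [-75.602, 24.414, 4.234, 92.017, -1.954, 63.644, -3.845], TCP at [0.263, 0.621, 0.197] pointing down, gripper open.
Joint ranges: [-163.25, 163.25], [-28.42, 122.38], [-70.27, 78.77], [12.13, 141.07], [-58.53, 238.53], [9.26, 117.41], [-156.51, 156.51]. Speed limits (degrees/s): [108.29, 108.29, 136.94, 136.94, 172.46, 172.46, 172.46].

INTERFACE

Orientations are given as [roll, pitch, yaw] about the fixed x, y, z axes, in that order (R = Rz(yaw) Ry(pitch) Rx(roll)).
In Python, from bench import r gives the robot as it stands. The module is installed in compiled form; this text tells all that it offers.
- The arm moves only by the tool servo_tool, never from a script. Its argument "steps" is text: rows parted by semicolons, each of 7 numbers parted by spaces: the turn, a rotation vector about the tool's x, y, z each as a share of 90 degrees, from -1 to 1, then the shift along the tool's x, y, z each as a share of 0.1 m, from -1 to 1, then the opening, from 0 (shut) to 1 (fully open). A call has 1 to 20 rows; each row is the pose to reach, as a shift and turn from the pose commanded when the call began, along the tool's axes at that moment; what a row does not reach only later rows make up. A row lasts 1/8 s, in which the tool goes at most 62.5 mm and 10.7 degrees, less where a joint would pass 70% of its speed; a pose out of reach is approached as far as the arm can. A call with a number of a shift or a turn outside -1 to 1 is refused whole. A call with a gripper value outside its range is refused whole. The fingers move at their own pace and stop on an object; the grip force is fixed at half the most. Time passes only in rows, so rows that repeat a pose let the fingers close. It gives the time, the measured TCP pose, the force, the opening and the grip force at its end, in the units of the state.
- r.get_state(): the state, without advancing time (a new reading comes with each control period).
- r.camera(name): name is "scene" or "top" or "wrist"; returns a dict with "color" (480x640x3 uint8, blue, green, red), "z_map" (480x640 float32, m along the optical axis (not along the pixel's ray), 0 where there is no reading), "K" (3x3 intrinsics, pixels), "k1" (the pictures are not rectified: a ray, as slopes to the right and down, at radius r is drawn at 1 + k1 r^2 times it, then the intrinsics apply), "eye" and "attitude" of the camera in the world; the wrist camera has in their place "tool_from_camera" (4x4, takes a point from camera to tool coordinates, whose origin is the TCP and whose axes are the flange's). Camera axes: x right, y up, looking along -z (the intrinsics and any distortion apply to the point x, -y, -z); pixel columns grow to the right and rows downward; lengths in m; the calibration is good to about 2 mm. A picture is of the moment at which its call begins: read the wrist's pose just before it.
- r.sign_off(): hands the job in; it is judged then, once.
The state is a dict: "time": time; "joints": joint angles; "dq": joint speeds; "effort": joint torques, N m; "position": TCP position; "tcp_rot": TCP orientation; "force": force on the tool from outside, world axes, zero at the start; "moment": the same for the moment, N m; "width": finger opening in m; "gripper_force": force on a finger pad.
Only numpy, scipy, OpenCV 4.12 (cv2) and the standard library are available. Lean on these libraries where they do the work, as an engineer would, in place of code of your own. Each camera call takes 0.05 s, during which the arm holds its last target. There are 200 camera calls.

## Working session

There is one attempt and no reset: what is moved stays moved. The work goes in short steps, Python scripts to look and compute and a tool call to move; the robot and the scene stay as the last step left them, time stands still between calls to the robot, and variables do not carry over. Pictures are saved under pics/ and viewed, at most 10 in all, crops included, and the job is handed in when it is done.

Besides the shell and the picture viewer there is one more tool, called after ">>>" by a JSON object that holds its "fn" and its "kwargs", one argument or row to a line. servo_tool: Moves the arm, as the interface text tells. Its arguments: {"type":"object","properties":{"steps":{"type":"string"}},"required":["steps"]}

```bash
mkdir -p pics
cat > h.py <<'E'
import numpy as np, cv2
from bench import r
from scipy.spatial.transform import Rotation as R
def cloud(c, T=None):
    """world xyz (480x640x3) for a camera picture; T=world from camera (4x4)"""
    K=c["K"]; v,u=np.mgrid[0:480,0:640].astype(float)
    D=np.array([c["k1"],0,0,0,0],float)
    p=cv2.undistortPoints(np.stack([u.ravel(),v.ravel()],1)[:,None],K,D,None,None,None)[:,0] if False else cv2.undistortPoints(np.stack([u.ravel(),v.ravel()],1)[:,None],K,D)[:,0]
    z=c["z_map"].ravel()
    P=np.stack([p[:,0]*z,-p[:,1]*z,-z],1)
    P=P@T[:3,:3].T+T[:3,3]
    P[z==0]=np.nan
    return P.reshape(480,640,3)
E
python3 - <<'E'
from h import *
for n in ["scene","top"]:
    c=r.camera(n); cv2.imwrite(f"pics/{n}1.png",c["color"]); print(n,c["K"].tolist(),c["k1"],c["eye"],c["attitude"])
    np.savez(n+".npz",**{k:np.array(v) for k,v in c.items()})
print(r.get_state())
E
```

```text
scene [[477.62487719267006, 0.0, 308.7404103498834], [0.0, 477.62487719267006, 239.73785940706009], [0.0, 0.0, 1.0]] 0.0253056673816649 [-0.03538764 -0.58715988  0.94126285] [ 42.55119713   0.76107909 -43.61413292]
top [[588.2747025137056, 0.0, 313.4157000517168], [0.0, 588.2747025137056, 235.2396864360937], [0.0, 0.0, 1.0]] -0.04273421833111334 [ 0.38247436 -0.04012011  1.62768617] [  3.52777664   0.74375141 -90.67729532]
{'time': 0.1, 'joints': array([-75.60195444,  24.44676736,   4.23322772,  92.04603237,
        -1.95345362,  63.64260517,  -3.84392679]), 'dq': array([ 0.01733313, -0.11459341, -0.0522638 , -0.06314095,  0.01290223,
        0.0054487 ,  0.08589658]), 'effort': array([ 9.21207480e-03, -9.51526809e+01,  3.77150550e+00, -4.64398992e+01,
        1.96652143e-02,  6.48760353e-03,  1.15774765e-04]), 'position': array([0.26324779, 0.62114241, 0.19669299]), 'tcp_rot': array([-1.79937031e+02,  5.47196458e-03,  1.57033653e+02]), 'force': array([-0.86617901,  0.12143214,  0.90857667]), 'moment': array([0.03872797, 0.03385317, 0.00215391]), 'gripper_force': 0.0, 'width': 0.08540594778681743}
```

View pics/scene1.png

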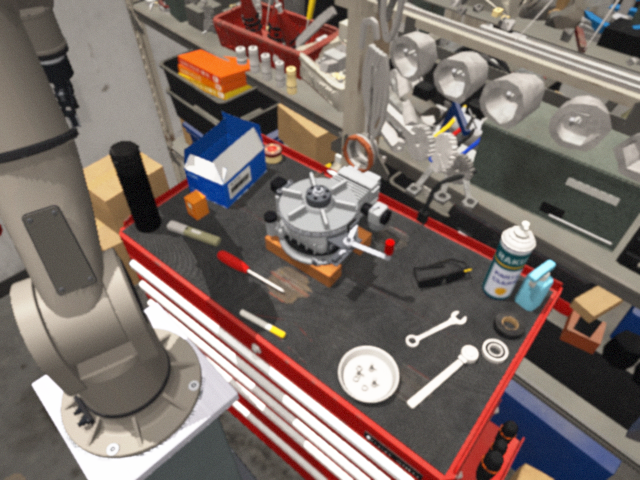

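View pics/top1.png

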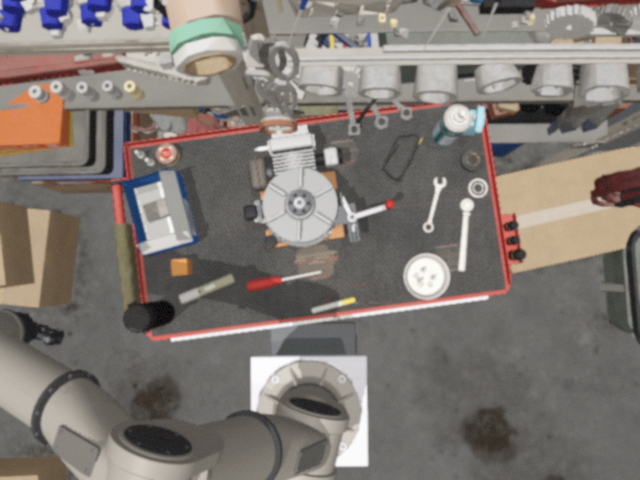

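The top view shows the flywheel centred near (299,206), the red knob near (390,204), and the barrel pointing up the picture (world +x). The bystanders lie on the robot side of the engine. Next I measure positions.

Run:
```python
from h import *
for n in ["top","scene"]:
    d=dict(np.load(n+".npz")); d["k1"]=float(d["k1"])
    T=np.eye(4); T[:3,:3]=R.from_euler("xyz",d["attitude"],degrees=True).as_matrix(); T[:3,3]=d["eye"]
    P=cloud(d,T); np.save(n+"_P.npy",P)
    x,y,z=P[...,0],P[...,1],P[...,2]
    work=(x>.35)&(x<1.0)&(abs(y)<.6)
    hsv=cv2.cvtColor(d["color"],cv2.COLOR_BGR2HSV).astype(int)
    red=((hsv[...,0]<8)|(hsv[...,0]>172))&(hsv[...,1]>150)&work&(z>.15)&(z<.22)
    print(n,"bench z",np.nanmedian(z[work&(abs(z)<.03)]),"knob",red.sum(),np.nanmean(P[red],0),P[red].min(0) if red.any() else 0,P[red].max(0) if red.any() else 0)
    b=work&(z>.145)&(z<.19)&(np.hypot(x-.66,y-.03)<.2)
    if n=="top":
        # circle fit of disc: outline of the z>.145 blob
        m=b.astype(np.uint8); 
        cup=work&(z>.186)&(z<.215)&(np.hypot(x-P[206,299,0],y-P[206,299,1])<.05); print("cup mean",P[cup].mean(0),cup.sum(), P[206,299])
        c=P[cup].mean(0)
    # polar histogram of fins
    rr=np.hypot(x-c[0],y-c[1]); th=np.degrees(np.arctan2(y-c[1],x-c[0]))
    f=(z>.171)&(z<.19)&(rr>.045)&(rr<.09)
    hst,_=np.histogram(th[f],bins=72,range=(-180,180)); print(hst.tolist())
    a=np.angle(np.exp(1j*6*np.radians(th[f])).mean(),deg=True)/6; print("fin phase mod60",a%60)
    cv2.imwrite(f"pics/{n}_crop.png",cv2.resize(d["color"][120:270,220:420],None,fx=4,fy=4,interpolation=cv2.INTER_CUBIC) if n=="top" else cv2.resize(d["color"][140:300,230:430],None,fx=3,fy=3,interpolation=cv2.INTER_CUBIC))
```

```text
top bench z 0.00017940707288854885 knob 166 [0.78883923 0.29729784 0.20156653] [ 0.53613718 -0.21831389  0.17926615] [0.90111526 0.59986356 0.21979316]
cup mean [0.55063372 0.01102939 0.19376082] 453 [0.54231575 0.01160106 0.20287563]
[11, 0, 0, 0, 0, 0, 0, 0, 0, 0, 11, 43, 8, 0, 0, 0, 0, 0, 0, 0, 0, 0, 7, 43, 13, 0, 0, 0, 0, 0, 0, 0, 0, 0, 2, 41, 18, 0, 0, 0, 0, 0, 0, 0, 0, 0, 10, 42, 9, 0, 0, 0, 0, 0, 0, 0, 0, 0, 13, 45, 4, 0, 0, 0, 0, 0, 0, 0, 0, 0, 15, 36]
fin phase mod60 57.48110305760939
scene bench z 0.00010019562030083584 knob 263 [0.71843709 0.1349458  0.19635783] [ 0.53464433 -0.21885724  0.16488266] [0.97777277 0.59851232 0.21993476]
[5, 0, 0, 0, 0, 0, 0, 0, 0, 0, 16, 44, 2, 0, 0, 0, 0, 0, 0, 0, 0, 0, 10, 63, 11, 0, 0, 0, 0, 0, 0, 0, 0, 0, 6, 47, 19, 0, 0, 0, 0, 0, 0, 0, 0, 0, 3, 27, 13, 0, 0, 0, 0, 0, 0, 0, 0, 0, 14, 60, 10, 0, 0, 0, 0, 0, 0, 0, 0, 0, 17, 60]
fin phase mod60 57.43364333943179
```

View pics/top_crop.png

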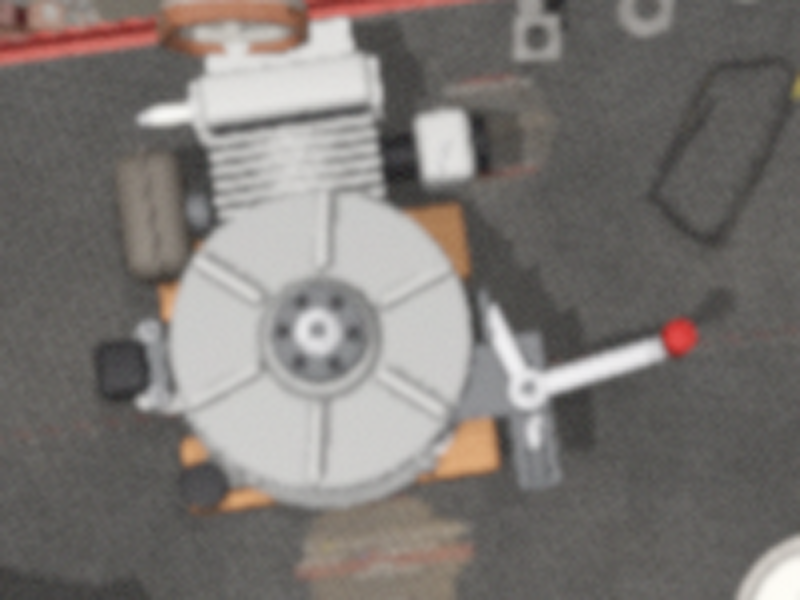

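The crop shows the fins, the cup at (318,332), the lever pivot at (528,388) and the knob at (680,337). Next I refine the centre, the knob and the engine yaw.

Run:
```python
from h import *
from scipy.optimize import least_squares
for n in ["top","scene"]:
    d=dict(np.load(n+".npz")); P=np.load(n+"_P.npy"); x,y,z=P[...,0],P[...,1],P[...,2]
    hsv=cv2.cvtColor(d["color"],cv2.COLOR_BGR2HSV).astype(int)
    red=((hsv[...,0]<8)|(hsv[...,0]>172))&(hsv[...,1]>150)&(abs(x-.54)<.06)&(abs(y+.2)<.06)&(z>.15)
    q=P[red]; top=q[q[:,2]>.193]; print(n,"knob n",len(q),"mid",(q.min(0)+q.max(0))/2,q.min(0),q.max(0),"top",top.mean(0),len(top))
    c=np.array([.547,.011])
    nut=P[(z>.2035)&(np.hypot(x-c[0],y-c[1])<.03)]; print("nut",nut.mean(0),len(nut))
    cp=P[(z>.188)&(z<.215)&(np.hypot(x-c[0],y-c[1])<.045)]; print("cup",(cp.min(0)+cp.max(0))/2,cp.min(0),cp.max(0))
    # disc edge: extreme r of disc-top points per angle
    f=(z>.151)&(z<.163)&(np.hypot(x-c[0],y-c[1])<.12); D=P[f]
    th=np.arctan2(D[:,1]-c[1],D[:,0]-c[0]); rr=np.hypot(*(D[:,:2]-c).T); E=[]
    for k in range(72):
        s=np.abs(np.degrees(th)-(-177.5+5*k))<2.5
        if s.sum()>5: E.append(D[s][np.argmax(rr[s]),:2])
    E=np.array(E); so=least_squares(lambda p:np.hypot(*(E-p[:2]).T)-p[2],[*c,.095],loss="soft_l1",f_scale=.002); print("disc",so.x)
    fm=(z>.171)&(z<.187)&(np.hypot(x-c[0],y-c[1])>.05)&(np.hypot(x-c[0],y-c[1])<.09); F=P[fm][:,:2]
    def res(p):
        v=F-p[:2]; a=np.arctan2(v[:,1],v[:,0])-p[2]; a=(a+np.pi/6)%(np.pi/3)-np.pi/6
        return np.hypot(*v.T)*np.sin(a)
    so=least_squares(res,[*c,np.radians(-2.5)],loss="soft_l1",f_scale=.003); print("fins",so.x[:2],np.degrees(so.x[2]))
    # rocker box / high parts, lever bar
    bar=P[(z>.13)&(z<.156)&(y<-.11)&(y>-.24)&(x>.47)&(x<.6)]; print("bar",len(bar))
    if len(bar): print(bar[np.argsort(bar[:,1])][::max(1,len(bar)//10)].round(3).tolist())
# heights of the engine profile in top view ahead and to left
P=np.load("top_P.npy");x,y,z=P[...,0],P[...,1],P[...,2]
g=np.full((14,14),-1.)
for i in range(14):
    for j in range(14):
        s=(abs(x-(.80-.03*i))<.015)&(abs(y-(.22-.03*j-0))<.015)
        if s.any(): g[i,j]=np.nanmax(z[s])
print("rows x .80 down step .03, cols y .22 step -.03 (mm)"); print((g*1000).round().astype(int))
```

```text
top knob n 50 mid [ 0.54566522 -0.20923715  0.19151526] [ 0.53613718 -0.21831389  0.17926615] [ 0.55519326 -0.20016041  0.20376437] top [ 0.54558787 -0.20932293  0.1975938 ] 45
nut [0.55146765 0.0120584  0.20704187] 31
cup [0.55131956 0.01067907 0.20036396] [ 0.52160055 -0.01758505  0.18802053] [0.58103857 0.03894319 0.21270739]
disc [0.55095398 0.01168523 0.09455245]
fins [0.55083635 0.01174349] -2.543228414823347
bar 365
[[0.543, -0.204, 0.147], [0.536, -0.186, 0.148], [0.535, -0.168, 0.153], [0.521, -0.148, 0.144], [0.495, -0.133, 0.132], [0.533, -0.128, 0.135], [0.521, -0.125, 0.149], [0.481, -0.122, 0.142], [0.551, -0.118, 0.136], [0.526, -0.115, 0.151], [0.5, -0.11, 0.134]]
scene knob n 133 mid [ 0.54543641 -0.20897952  0.18368284] [ 0.53464433 -0.21885724  0.16488266] [ 0.55622848 -0.19910179  0.20248301] top [ 0.54417478 -0.20945057  0.19749052] 62
nut [0.55029037 0.01209804 0.20671653] 20
cup [0.55123417 0.01155774 0.19988436] [ 0.52176405 -0.01797405  0.18811407] [0.58070428 0.04108952 0.21165465]
disc [0.55095659 0.01242868 0.0950195 ]
fins [0.55011704 0.01154785] -2.50589
[... 462 characters left out ...]
7 831 837 836 819 390 492 515 517 514 488 511 517]
 [ 11 807 832 837 838 818 139 137 137 118 113 184 178   9]
 [  9   8 827 832 832 788 134 137 136 120 123 114   9  10]
 [ 11   9 106 117 114 134 162 181 163 118 112  11  13   9]
 [  8   8   9 116 159 166 166 185 167 165  54  12   9  10]
 [  9  10  12 117 181 187 195 197 184 187 182  12  11  15]
 [ 10   9 165 166 164 167 200 213 199 180 164 157 138   9]
 [  8   9 168 168 174 188 200 208 198 183 165 161 158 155]
 [  9   9   7 157 188 183 164 184 166 186 178 157 148   8]
 [  8  10   8   8 131 164 164 188 166 166  53 146 145   8]
 [  9   7   7  10 129 132  57  62  60  11   8   9  11   8]
 [ 13   9   8   9   9   7   8  11  11  11  11   9   8   7]]
```

Run:
```python
from h import *
P=np.load("top_P.npy")
for n,(a,b,c,d) in dict(bottle=(295,330,120,175),bluebox=(170,255,130,200),carton=(258,275,170,192)).items():
    q=P[a:b,c:d].reshape(-1,3); q=q[q[:,2]>.03]; print(n,q.min(0).round(3),q.max(0).round(3))
```

```text
bottle [0.247 0.356 0.03 ] [0.32  0.425 0.272]
bluebox [0.433 0.297 0.03 ] [0.656 0.479 0.176]
carton [0.38  0.317 0.031] [0.421 0.362 0.071]
```

>>> {"fn": "servo_tool", "kwargs": {
  "steps": "0 0 0 0 0 -0.5 0;0 0 0 0 0 -1 0;0 0 0 0 0 -1 0;0 0 0 0 0 -1 0"
}}

```text
time: 0.6
position: [0.2632, 0.6212, 0.2967]
tcp_rot: [-180.0, 0.0, 157.0]
force: [0.2, -0.5, -0.3]
width: 0.0119
gripper_force: 0.0
```

>>> {"fn": "servo_tool", "kwargs": {
  "steps": "0 0 0 -0.4 -0.4 0 0;0 0 0 -0.8 -0.8 0 0;0 0 0 -1 -1 0 0;0 0 0 -1 -1 0 0"
}}

```text
time: 1.1
position: [0.3173, 0.4885, 0.2969]
tcp_rot: [-179.9, 0.0, 156.9]
force: [0.5, 0.2, -0.6]
width: -0.0001
gripper_force: 0.0
```

>>> {"fn": "servo_tool", "kwargs": {
  "steps": "0 0 0 -0.4 -0.4 0 0;0 0 0 -0.8 -0.8 0 0;0 0 0 -1 -1 0 0;0 0 0 -1 -1 0 0"
}}

```text
time: 1.6
position: [0.3699, 0.3584, 0.297]
tcp_rot: [-180.0, -0.0, 156.9]
force: [-0.6, 1.4, -0.0]
width: -0.0001
gripper_force: 0.0
```

```bash
python3 -c "
from h import *
print(r.get_state()['joints'].round(1))"
```

```text
[-61.7   4.4  11.2 105.4  -0.9  70.3  16.7]
```

>>> {"fn": "servo_tool", "kwargs": {
  "steps": "0 0 0 -0.4 -0.4 0 0;0 0 0 -0.8 -0.8 0 0;0 0 0 -1 -1 0 0;0 0 0 -1 -1 0 0"
}}

```text
time: 2.1
position: [0.4229, 0.2281, 0.2971]
tcp_rot: [-180.0, 0.0, 157.0]
force: [0.2, 1.1, -0.6]
width: 0.0002
gripper_force: 0.0
```

>>> {"fn": "servo_tool", "kwargs": {
  "steps": "0 0 0 -0.4 -0.4 0 0;0 0 0 -0.8 -0.8 0 0;0 0 0 -1 -1 0 0;0 0 0 -1 -1 0 0"
}}

```text
time: 2.6
position: [0.4762, 0.0974, 0.2971]
tcp_rot: [-180.0, 0.0, 157.0]
force: [-0.3, 0.9, -0.2]
width: 0.0001
gripper_force: 0.0
```

>>> {"fn": "servo_tool", "kwargs": {
  "steps": "0 0 0 -0.4 -0.4 0 0;0 0 0 -0.8 -0.8 0 0;0 0 0 -1 -1 0 0;0 0 0 -1 -1 0 0"
}}

```text
time: 3.1
position: [0.5294, -0.0334, 0.2968]
tcp_rot: [-179.9, -0.0, 157.0]
force: [0.1, 0.1, -0.7]
width: -0.0001
gripper_force: 0.0
```

>>> {"fn": "servo_tool", "kwargs": {
  "steps": "0 0 -0.1 -0.4 -0.4 0 0;0 0 -0.2 -0.8 -0.8 0 0;0 0 -0.256 -1 -1 0 0;0 0 -0.256 -1 -1 0 0;0 0 -0.256 -1 -1 0 0"
}}

```text
time: 3.72
position: [0.5822, -0.1624, 0.2967]
tcp_rot: [180.0, -0.1, -179.8]
force: [-0.1, -0.1, 0.3]
width: -0.0001
gripper_force: 0.0
```

```bash
python3 -c "
from h import *
s=r.get_state();print(s['joints'].round(1),s['position'],s['tcp_rot'],s['force'])"
```

```text
[-20.3  15.6  37.3  95.9  -9.9  71.9 109.3] [ 0.58218143 -0.16240238  0.29667806] [ 1.79961851e+02 -5.91221387e-02 -1.79838307e+02] [-0.09478278 -0.14222985  0.30570675]
```

>>> {"fn": "servo_tool", "kwargs": {
  "steps": "0 0 0 -0.08 -0.47 0 0;0 0 0 -0.08 -0.47 0.2 0;0 0 0 -0.08 -0.47 0.6 0;0 0 0 -0.08 -0.47 1 0;0 0 0 -0.08 -0.47 1 0"
}}

```text
time: 4.35
position: [0.5888, -0.209, 0.1951]
tcp_rot: [179.9, -0.3, -179.8]
force: [0.1, -0.5, 1.0]
width: -0.0001
gripper_force: 0.0
```

>>> {"fn": "servo_tool", "kwargs": {
  "steps": "0 0 0 0 0 0.15 0;0 0 0 0 0 0.25 0;0 0 0 0 0 0.25 0"
}}

```text
time: 4.72
position: [0.5896, -0.2118, 0.1721]
tcp_rot: [180.0, -0.0, -179.9]
force: [-0.1, -0.3, -0.1]
width: 0.0002
gripper_force: 0.0
```

Run:
```python
from h import *
s=r.get_state();print(s['joints'].round(1),s['position'])
c=r.camera("scene"); cv2.imwrite("pics/a.png",cv2.resize(c["color"][100:320,230:500],None,fx=2.5,fy=2.5))
c=r.camera("wrist"); cv2.imwrite("pics/w.png",c["color"])
```

```text
[-13.1  24.4  35.7 101.5 -16.3  59.3 118.7] [ 0.58964704 -0.21183258  0.17212824]
```

View pics/a.png

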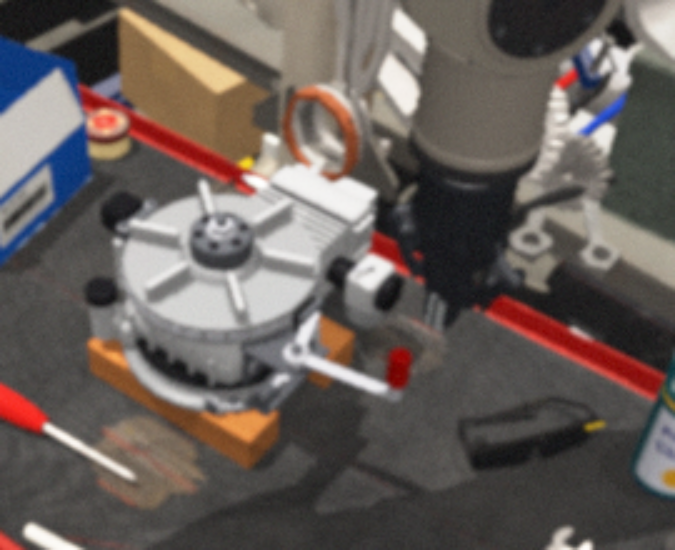

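The fingers at (435,320) stand just beyond the knob at (400,370). Now I push the knob towards -x.

>>> {"fn": "servo_tool", "kwargs": {
  "steps": "0 0 0 0.1 0 0 0;0 0 0 0.18 0 0 0;0 0 0 0.24 0 0 0;0 0 0 0.29 0 0 0;0 0 0 0.34 0 0 0;0 0 0 0.38 0 0 0;0 0 0 0.42 0 0 0;0 0 0 0.45 0 0 0;0 0 0 0.47 0 0 0;0 0 0 0.47 0 0 0"
}}

```text
time: 6.08
position: [0.5427, -0.2121, 0.1723]
tcp_rot: [-180.0, -0.0, -179.9]
force: [0.2, 0.4, -0.6]
width: 0.0
gripper_force: 0.0
```

```bash
cat >> h.py <<'E'
def look(n="scene"):
    c=r.camera(n); T=np.eye(4); T[:3,:3]=R.from_euler("xyz",c["attitude"],degrees=True).as_matrix(); T[:3,3]=c["eye"]
    return c,cloud(c,T)
def report():
    C=np.array([.5506,.0117])
    for n in ["scene","top"]:
        c,P=look(n); x,y,z=P[...,0],P[...,1],P[...,2]; hsv=cv2.cvtColor(c["color"],cv2.COLOR_BGR2HSV).astype(int)
        red=((hsv[...,0]<8)|(hsv[...,0]>172))&(hsv[...,1]>150)&(abs(x-.53)<.08)&(abs(y+.2)<.06)&(z>.15); q=P[red]
        rr=np.hypot(x-C[0],y-C[1]); f=(z>.171)&(z<.187)&(rr>.05)&(rr<.09); a=np.arctan2(y-C[1],x-C[0])[f]
        h,_=np.histogram(np.degrees(a),bins=36,range=(-180,180))
        print(n,"knob",len(q),((q.min(0)+q.max(0))/2).round(4) if len(q) else "", "fin mod60 %.1f"%(np.angle(np.exp(6j*a).mean(),deg=True)/6),h.tolist())
E
python3 -c "
from h import *
report(); s=r.get_state(); print(s['position'],s['force'],s['joints'].round(1))"
```

```text
scene knob 96 [ 0.5421 -0.2102  0.1832] fin mod60 -2.5 [10, 0, 0, 0, 0, 50, 4, 0, 0, 0, 0, 72, 8, 0, 0, 0, 0, 48, 8, 0, 0, 0, 0, 33, 8, 0, 0, 0, 0, 64, 8, 0, 0, 0, 0, 63]
top knob 0  fin mod60 -2.5 [10, 0, 0, 0, 0, 42, 8, 0, 0, 0, 0, 45, 9, 0, 0, 0, 0, 45, 7, 0, 0, 0, 0, 51, 3, 0, 0, 0, 0, 49, 5, 0, 0, 0, 0, 49]
[ 0.54282349 -0.2121471   0.17234099] [0.10382543 0.51961845 0.08711239] [-14.3  20.   36.8 107.2 -14.1  57.3 118.6]
```

Run:
```python
from h import *
c,P=look(); cv2.imwrite("pics/b.png",cv2.resize(c["color"][180:280,330:450],None,fx=4,fy=4))
x,y,z=P[...,0],P[...,1],P[...,2]; hsv=cv2.cvtColor(c["color"],cv2.COLOR_BGR2HSV).astype(int)
red=((hsv[...,0]<8)|(hsv[...,0]>172))&(hsv[...,1]>150)&(abs(x-.53)<.08)&(abs(y+.2)<.06)&(z>.15); q=P[red]; print(np.median(q,0),np.percentile(q,[5,95],axis=0))
```

```text
[ 0.53935234 -0.21304725  0.18422862] [[ 0.53641001 -0.21768184  0.16956052]
 [ 0.54725763 -0.20392619  0.19772736]]
```

View pics/b.png

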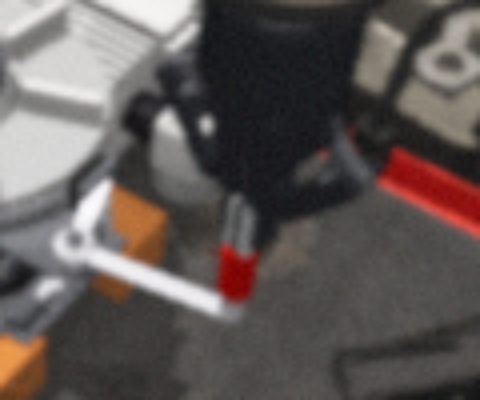

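The knob at (238,275) still looks at its "on" place, with the fingers just behind and above it. I check this with depth.

Run:
```python
from h import *
c,P=look()
for v in range(224,262,3): print(v,[tuple((P[v,u]*1000).round().astype(int)) for u in (384,387,390,393,396)], c["color"][v,390])
s=r.get_state();print(s)
```

```text
224 [(np.int64(675), np.int64(-99), np.int64(79)), (np.int64(531), np.int64(-206), np.int64(259)), (np.int64(538), np.int64(-208), np.int64(256)), (np.int64(525), np.int64(-223), np.int64(276)), (np.int64(529), np.int64(-228), np.int64(277))] [28 21 23]
227 [(np.int64(731), np.int64(-63), np.int64(1)), (np.int64(532), np.int64(-206), np.int64(250)), (np.int64(537), np.int64(-210), np.int64(250)), (np.int64(534), np.int64(-219), np.int64(258)), (np.int64(534), np.int64(-225), np.int64(262))] [32 29 32]
230 [(np.int64(722), np.int64(-70), np.int64(1)), (np.int64(533), np.int64(-207), np.int64(241)), (np.int64(536), np.int64(-212), np.int64(243)), (np.int64(534), np.int64(-220), np.int64(250)), (np.int64(534), np.int64(-227), np.int64(256))] [78 76 76]
233 [(np.int64(712), np.int64(-79), np.int64(3)), (np.int64(534), np.int64(-207), np.int64(232)), (np.int64(533), np.int64(-214), np.int64(238)), (np.int64(536), np.int64(-220), np.int64(240)), (np.int64(539), np.int64(-225), np.int64(242))] [94 94 91]
236 [(np.int64(706), np.int64(-84), np.int64(-1)), (np.int64(531), np.int64(-210), np.i
[... 2203 characters left out ...]
]
{'time': 6.275, 'joints': array([-14.2771145 ,  19.99446731,  36.80846165, 107.24387566,
       -14.08246127,  57.31394218, 118.6360006 ]), 'dq': array([ 0.05930671,  0.06823557,  0.00911921,  0.04124031, -0.05456901,
       -0.02322704, -0.05721936]), 'effort': array([ 1.50362978e-02, -6.96605945e+01,  1.16038290e+01, -4.22620833e+01,
        1.96070457e-02,  2.57444175e-03, -1.50267401e-04]), 'position': array([ 0.54285614, -0.21208703,  0.17231113]), 'tcp_rot': array([-1.79995849e+02, -1.83172107e-03, -1.79917623e+02]), 'force': array([ 0.18090764, -0.23273022,  0.2099956 ]), 'moment': array([-0.06062651, -0.02999975, -0.01270112]), 'gripper_force': 0.0, 'width': -6.508538528422758e-05}
```

View pics/w.png

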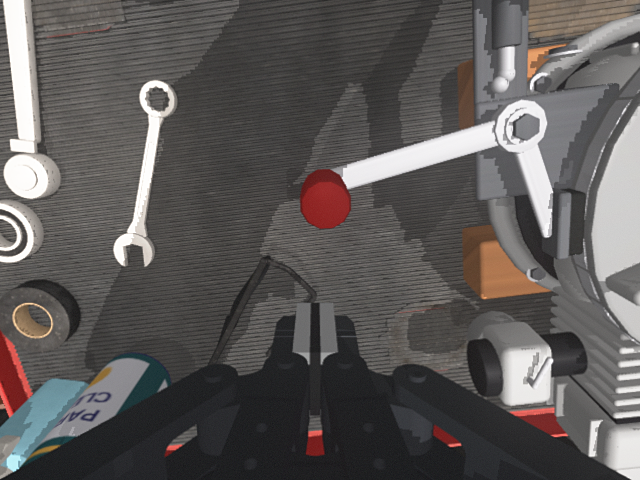

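Run:
```python
from h import *
s=r.get_state(); c=r.camera("wrist"); P=cloud(c,np.array(c["tool_from_camera"]))
cv2.imwrite("pics/w2.png",c["color"]); print(c["tool_from_camera"],c["K"][0],c["k1"])
hsv=cv2.cvtColor(c["color"],cv2.COLOR_BGR2HSV).astype(int)
red=((hsv[...,0]<8)|(hsv[...,0]>172))&(hsv[...,1]>150)&(np.abs(P[...,0])<.08)&(np.abs(P[...,1])<.05)&(P[...,2]<.03)
q=P[red]; print("red tool",len(q),np.percentile(q,[3,50,97],axis=0).round(4) if len(q) else "")
for v in range(280,420,8): print(v,(P[v,[304,312,318,326]]*1000).round().tolist(), c["color"][v,315])
```

```text
[[ 2.30454829e-04  9.54464594e-01  2.98324128e-01  7.49148107e-02]
 [ 9.99999668e-01  1.32960716e-05 -8.15037601e-04 -1.15652079e-05]
 [-7.81891072e-04  2.98324217e-01 -9.54464274e-01 -1.75637801e-01]
 [ 0.00000000e+00  0.00000000e+00  0.00000000e+00  1.00000000e+00]] [413.06472266   0.         314.72023488] 0.009519190491083464
red tool 1332 [[-0.0007 -0.0042 -0.0251]
 [ 0.0046  0.005  -0.0144]
 [ 0.0063  0.0128  0.0043]]
280 [[-67.0, -9.0, 175.0], [5.0, -1.0, -4.0], [6.0, 2.0, -7.0], [6.0, 5.0, -7.0]] [ 33  33 106]
288 [[0.0, -5.0, -2.0], [5.0, -1.0, -12.0], [6.0, 2.0, -15.0], [nan, nan, nan]] [ 35  35 112]
296 [[1.0, -4.0, -12.0], [4.0, -1.0, -20.0], [6.0, 1.0, -23.0], [6.0, 5.0, -22.0]] [ 34  35 102]
304 [[10.0, -4.0, -39.0], [9.0, -1.0, -38.0], [10.0, 1.0, -39.0], [10.0, 4.0, -39.0]] [36 34 33]
312 [[10.0, -4.0, -46.0], [10.0, -1.0, -45.0], [10.0, 1.0, -46.0], [10.0, 4.0, -45.0]] [35 32 39]
320 [[9.0, -4.0, -50.0], [10.0, -1.0, -52.0], [10.0, 1.0, -52.0], [10.0, 4.0, -51.0]] [32 32 35]
328 [[10.0, -3.0, -56.0], [9.0, -1.0, -56.0], [10.0, 1.0, -57.0], [10.0, 4.0, -56.0]] [33 33 3
[... 367 characters left out ...]
, -77.0]] [46 46 48]
368 [[11.0, -3.0, -80.0], [4.0, -1.0, -70.0], [5.0, 1.0, -71.0], [11.0, 3.0, -80.0]] [42 43 42]
376 [[12.0, -3.0, -85.0], [1.0, -1.0, -70.0], [2.0, 1.0, -70.0], [11.0, 3.0, -84.0]] [42 41 43]
384 [[10.0, -3.0, -85.0], [-1.0, -1.0, -70.0], [-2.0, 1.0, -70.0], [11.0, 3.0, -87.0]] [43 42 44]
392 [[7.0, -3.0, -86.0], [-4.0, -1.0, -71.0], [-4.0, 1.0, -71.0], [9.0, 3.0, -88.0]] [45 43 44]
400 [[1.0, -3.0, -81.0], [-7.0, -1.0, -71.0], [-7.0, 1.0, -71.0], [7.0, 3.0, -88.0]] [37 38 37]
408 [[-1.0, -3.0, -81.0], [-10.0, -1.0, -70.0], [nan, nan, nan], [-1.0, 3.0, -81.0]] [39 38 38]
416 [[-4.0, -3.0, -81.0], [-216.0, -2.0, 175.0], [-216.0, 4.0, 174.0], [-3.0, 3.0, -82.0]] [86 88 89]
```

View pics/w2.png

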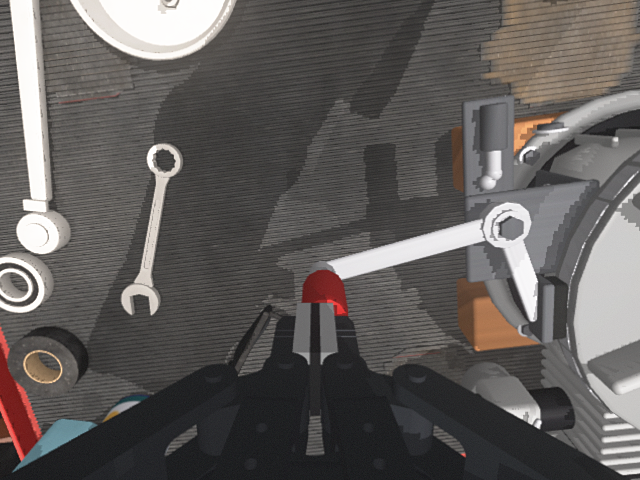

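The wrist view shows the real fingertips ending about 35 mm short of the stated TCP: their lower end is at tool z of about -38 mm, and the knob sits under them with no force. The fingers slid over the knob. I back off, go lower and measure the tip.

>>> {"fn": "servo_tool", "kwargs": {
  "steps": "0 0 0 -0.25 0 0 0;0 0 0 -0.47 0.02 0 0;0 0 0 -0.5 0.02 0 0;0 0 0 -0.5 0.02 0.2 0;0 0 0 -0.5 0.02 0.33 0;0 0 0 -0.5 0.02 0.33 0"
}}

```text
time: 7.08
position: [0.5915, -0.2099, 0.1379]
tcp_rot: [180.0, -0.1, -180.0]
force: [-0.5, -0.9, 0.3]
width: -0.0001
gripper_force: 0.0
```

Run:
```python
from h import *
s=r.get_state(); p=s["position"]; print(p,s["force"])
c,P=look(); d=P-p; m=(np.abs(d[...,0])<.03)&(np.abs(d[...,1])<.03)&(P[...,2]>.08)
q=d[m]; print(len(q)); 
for lo in range(-40,100,8):
    t=q[(q[:,2]*1000>=lo)&(q[:,2]*1000<lo+8)]
    if len(t): print(lo,len(t),(t.min(0)*1000).round(),(t.max(0)*1000).round())
```

```text
[ 0.59146721 -0.20993993  0.13790225] [-0.46237197 -0.87650703  0.30952538]
1144
32 5 [-10.  -7.  35.] [-2.  5. 39.]
40 30 [-11. -14.  40.] [ 7. 13. 47.]
48 38 [-12. -15.  48.] [ 7. 13. 56.]
56 35 [-12. -14.  56.] [ 7. 14. 64.]
64 32 [-12. -14.  64.] [-0. 13. 71.]
72 34 [-13. -28.  73.] [-4. 25. 80.]
80 81 [-13. -29.  80.] [11. 30. 88.]
88 83 [-13. -29.  88.] [13. 30. 96.]
96 48 [-16. -30.  96.] [ 10.  30. 104.]
```

>>> {"fn": "servo_tool", "kwargs": {
  "steps": "0 0 0 0.1 0 0 0;0 0 0 0.2 0 0 0;0 0 0 0.25 0 0 0;0 0 0 0.3 0 0 0;0 0 0 0.34 0 0 0;0 0 0 0.38 0 0 0;0 0 0 0.42 0 0 0;0 0 0 0.45 0 0 0;0 0 0 0.47 0 0 0;0 0 0 0.47 0 0 0"
}}

```text
time: 8.38
position: [0.5454, -0.21, 0.1392]
tcp_rot: [180.0, -0.0, -179.9]
force: [-0.4, -0.1, -0.4]
width: -0.0001
gripper_force: 0.0
```

```bash
python3 -c "
from h import *
report(); s=r.get_state(); print(s['position'],s['force'],s['joints'].round(1))"
```

```text
scene knob 129 [ 0.5309 -0.2275  0.2335] fin mod60 -2.6 [9, 0, 0, 0, 0, 55, 1, 0, 0, 0, 0, 72, 12, 0, 0, 0, 0, 55, 8, 0, 0, 0, 0, 33, 7, 0, 0, 0, 0, 58, 13, 0, 0, 0, 0, 61]
top knob 0  fin mod60 -2.5 [9, 0, 0, 0, 0, 46, 9, 0, 0, 0, 0, 46, 8, 0, 0, 0, 0, 47, 7, 0, 0, 0, 0, 49, 5, 0, 0, 0, 0, 48, 6, 0, 0, 0, 0, 46]
[ 0.54564876 -0.20997487  0.13921766] [-0.13310895  0.16363479  0.14398262] [-13.3  22.5  35.7 108.7 -16.1  53.8 120. ]
```

>>> {"fn": "servo_tool", "kwargs": {
  "steps": "0 0 0 -0.1 0 0 0;0 0 0 -0.1 0 -0.5 0;0 0 0 -0.1 0 -1 0;0 0 0 -0.1 0.4 -1 0;0 0 0 -0.1 0.9 -1 0;0 0 0 -0.1 1 -1 0;0 0 0 -0.1 1 -1 0"
}}

```text
time: 9.35
position: [0.5561, -0.1095, 0.2394]
tcp_rot: [-180.0, 0.0, -179.8]
force: [0.6, -1.0, 0.3]
width: -0.0004
gripper_force: 0.0
```

>>> {"fn": "servo_tool", "kwargs": {
  "steps": "0 0 0.1 0.1 0.475 0 0;0 0 0.2 0.13 0.475 0 0;0 0 0.3 0.13 0.475 0 0;0 0 0.361 0.13 0.475 0 0;0 0 0.361 0.13 0.475 0 0;0 0 0.361 0.13 0.475 0 0"
}}

```text
time: 10.1
position: [0.5427, -0.0635, 0.2393]
tcp_rot: [-180.0, 0.0, 147.7]
force: [-1.2, -0.4, 0.1]
width: 0.0004
gripper_force: 0.0
```

Run:
```python
from h import *
for n in ("top","scene"):
    c,P=look(n); x,y,z=P[...,0],P[...,1],P[...,2]; hsv=cv2.cvtColor(c["color"],cv2.COLOR_BGR2HSV).astype(int)
    q=P[((hsv[...,0]<8)|(hsv[...,0]>172))&(hsv[...,1]>150)&(abs(x-.53)<.06)&(abs(y+.2)<.05)&(z>.15)&(z<.205)]; print(n,len(q),np.percentile(q,[3,50,97],axis=0).round(4).tolist() if len(q) else "")
s=r.get_state(); print(s['position'],s['tcp_rot'],s['force'],s['joints'].round(1))
c=r.camera("wrist"); cv2.imwrite("pics/w3.png",c["color"]); P=cloud(c,np.array(c["tool_from_camera"]))
Tm=R.from_euler("xyz",s["tcp_rot"],degrees=True).as_matrix(); W=P@Tm.T+s["position"]; np.save("W.npy",W)
C=np.array([.5507,.0117]); rr=np.hypot(W[...,0]-C[0],W[...,1]-C[1]); f=(W[...,2]>.171)&(W[...,2]<.187)&(rr>.05)&(rr<.09); a=np.degrees(np.arctan2(W[...,1]-C[1],W[...,0]-C[0]))[f]
print(np.histogram(a,bins=72,range=(-180,180))[0].tolist())
t=P[(np.abs(P[...,0])<.02)&(np.abs(P[...,1])<.02)&(P[...,2]<.03)]; print("tip z",np.percentile(t[:,2],[90,95,99,99.8]))
```

```text
top 48 [[0.5087, -0.2226, 0.1908], [0.5168, -0.2126, 0.1979], [0.5253, -0.2054, 0.2039]]
scene 131 [[0.5072, -0.2221, 0.1684], [0.5124, -0.2157, 0.1902], [0.5243, -0.2067, 0.1997]]
[ 0.54260206 -0.06311463  0.23931516] [-1.79990336e+02  2.63290851e-03  1.47631772e+02] [-0.48540091 -0.47901733 -0.20825996] [-35.   11.8  40.8 107.6  -8.6  63.7  66.6]
[1, 0, 0, 0, 0, 0, 0, 0, 0, 0, 207, 715, 69, 0, 0, 0, 0, 0, 0, 0, 0, 0, 1, 706, 186, 0, 0, 0, 0, 0, 0, 0, 0, 0, 1, 592, 251, 0, 0, 0, 0, 0, 0, 0, 0, 0, 108, 753, 195, 0, 0, 0, 0, 0, 0, 0, 0, 0, 306, 1131, 0, 0, 0, 0, 0, 0, 0, 0, 0, 0, 331, 962]
tip z [-0.05998585 -0.05041508 -0.04122555 -0.03829729]
```

The knob now stands at (0.517, -0.2135), so the brake is off. I lower the fingers into the gap.

>>> {"fn": "servo_tool", "kwargs": {
  "steps": "0 0 0 0 0 0.4 0;0 0 0 0 0 0.8 0;0 0 0 0 0 0.95 0;0 0 0 0 0 1 0;0 0 0 0 0 1 0"
}}

```text
time: 10.88
position: [0.5431, -0.0628, 0.1401]
tcp_rot: [180.0, 0.0, 147.6]
force: [0.2, 0.3, -0.2]
width: -0.0003
gripper_force: 0.0
```

>>> {"fn": "servo_tool", "kwargs": {
  "steps": "0 0 0 0.03 0 0.07 0;0 0 0 0.06 0 0.07 0;0 0 0 0.09 0 0.07 0;0 0 0 0.12 0 0.07 0;0 0 0 0.14 0 0.07 0;0 0 0 0.14 0 0.07 0"
}}

```text
time: 11.62
position: [0.5307, -0.055, 0.1324]
tcp_rot: [180.0, 0.0, 147.6]
force: [-0.6, 0.2, 0.2]
width: -0.0001
gripper_force: 0.0
```

>>> {"fn": "servo_tool", "kwargs": {
  "steps": "0 0 0.014 0.015 -0.004 0 0;0 0 0.028 0.029 -0.007 0 0;0 0 0.042 0.044 -0.010 0 0;0 0 0.056 0.059 -0.012 0 0;0 0 0.069 0.074 -0.015 0 0;0 0 0.083 0.089 -0.017 0 0;0 0 0.097 0.104 -0.018 0 0;0 0 0.111 0.119 -0.019 0 0;0 0 0.125 0.134 -0.020 0 0;0 0 0.139 0.149 -0.021 0 0;0 0 0.153 0.164 -0.021 0 0;0 0 0.167 0.179 -0.021 0 0;0 0 0.181 0.194 -0.021 0 0;0 0 0.194 0.209 -0.020 0 0;0 0 0.208 0.224 -0.019 0 0;0 0 0.222 0.239 -0.018 0 0"
}}

```text
time: 13.62
position: [0.5094, -0.0438, 0.1323]
tcp_rot: [-180.0, -0.0, 127.5]
force: [1.0, -6.0, 1.7]
width: -0.0001
gripper_force: 2.0
```

```bash
cat >> h.py <<'E'
def fin():
    s=r.get_state(); C=np.array([.5507,.0117]); M=R.from_euler("xyz",s["tcp_rot"],degrees=True).as_matrix()
    v=s["position"][:2]-C; yaw=s["tcp_rot"][2]; phi=np.radians(yaw+90); u=np.array([np.cos(phi),np.sin(phi)]); n=np.array([-u[1],u[0]])
    print("t",s["time"],"yaw %.1f z %.4f rad %.1f tang %.1f"%(yaw,s["position"][2],v@u*1e3,v@n*1e3),"force tool",(M.T@s["force"]).round(2),"j",s["joints"].round(0))
    for k in ("top","scene"):
        c,P=look(k); x,y,z=P[...,0]-C[0],P[...,1]-C[1],P[...,2]; rr=np.hypot(x,y); f=(z>.171)&(z<.187)&(rr>.05)&(rr<.09)
        a=np.arctan2(y,x)[f]; ok=np.abs((np.degrees(a)-(yaw+90)+180)%360-180)>25; a=a[ok]
        print(k,"fin mod60 %.2f"%(np.angle(np.exp(6j*a).mean(),deg=True)/6), "R=%.2f"%abs(np.exp(6j*a).mean()))
E
python3 -c "
from h import *
fin()"
```

```text
t 13.625 yaw 127.5 z 0.1323 rad 66.5 tang 18.9 force tool [-5.37 -2.85 -1.68] j [-39.  17.  43. 118. -15.  50.  51.]
top fin mod60 -18.49 R=0.98
scene fin mod60 -18.62 R=0.97
```

Contact made: the wheel has turned about 16° at about 5 N. I continue with the same arc.

>>> {"fn": "servo_tool", "kwargs": {
  "steps": "0 0 0.014 0.015 -0.004 0 0;0 0 0.028 0.029 -0.008 0 0;0 0 0.042 0.044 -0.011 0 0;0 0 0.056 0.059 -0.014 0 0;0 0 0.069 0.074 -0.017 0 0;0 0 0.083 0.089 -0.019 0 0;0 0 0.097 0.104 -0.021 0 0;0 0 0.111 0.119 -0.023 0 0;0 0 0.125 0.134 -0.024 0 0;0 0 0.139 0.150 -0.025 0 0;0 0 0.153 0.165 -0.026 0 0;0 0 0.167 0.180 -0.026 0 0;0 0 0.181 0.195 -0.026 0 0;0 0 0.194 0.210 -0.026 0 0;0 0 0.208 0.225 -0.026 0 0;0 0 0.222 0.241 -0.025 0 0"
}}

```text
time: 15.72
position: [0.4927, -0.0264, 0.1323]
tcp_rot: [-180.0, 0.0, 107.5]
force: [0.8, -6.8, 0.7]
width: 0.0003
gripper_force: 3.2
```

```bash
python3 -c "
from h import *
fin()"
```

```text
t 15.725 yaw 107.5 z 0.1323 rad 66.8 tang 18.9 force tool [-6.7  -1.28 -0.69] j [-46.  16.  49. 121. -16.  50.  30.]
top fin mod60 21.77 R=0.98
scene fin mod60 21.62 R=0.95
```

>>> {"fn": "servo_tool", "kwargs": {
  "steps": "0 0 0.014 0.015 -0.004 0 0;0 0 0.028 0.029 -0.008 0 0;0 0 0.042 0.044 -0.011 0 0;0 0 0.056 0.059 -0.014 0 0;0 0 0.069 0.074 -0.017 0 0;0 0 0.083 0.089 -0.019 0 0;0 0 0.097 0.104 -0.021 0 0;0 0 0.111 0.119 -0.023 0 0;0 0 0.125 0.134 -0.024 0 0;0 0 0.139 0.150 -0.025 0 0;0 0 0.153 0.165 -0.026 0 0;0 0 0.167 0.180 -0.026 0 0;0 0 0.181 0.195 -0.026 0 0;0 0 0.194 0.210 -0.026 0 0;0 0 0.208 0.225 -0.026 0 0;0 0 0.222 0.241 -0.025 0 0"
}}

```text
time: 17.82
position: [0.4825, -0.0045, 0.1322]
tcp_rot: [-179.9, 0.0, 87.5]
force: [-2.4, -7.7, 3.4]
width: -0.0002
gripper_force: 3.7
```

```bash
python3 -c "
from h import *
fin()"
```

```text
t 17.825 yaw 87.5 z 0.1322 rad 67.4 tang 19.1 force tool [-7.82 -2.06 -3.44] j [-53.  16.  54. 122. -17.  50.   9.]
top fin mod60 2.17 R=0.98
scene fin mod60 2.11 R=0.90
```

>>> {"fn": "servo_tool", "kwargs": {
  "steps": "0 0 0.014 0.015 -0.004 0 0;0 0 0.028 0.029 -0.008 0 0;0 0 0.042 0.044 -0.011 0 0;0 0 0.056 0.059 -0.014 0 0;0 0 0.069 0.074 -0.017 0 0;0 0 0.083 0.089 -0.019 0 0;0 0 0.097 0.104 -0.021 0 0;0 0 0.111 0.119 -0.023 0 0;0 0 0.111 0.119 -0.023 0 0"
}}

```text
time: 19.05
position: [0.4805, 0.0075, 0.1321]
tcp_rot: [-179.9, 0.0, 77.6]
force: [-4.7, -7.5, 4.5]
width: 0.0
gripper_force: 3.9
```

>>> {"fn": "servo_tool", "kwargs": {
  "steps": "0 0 0.011 0.012 -0.003 0 0;0 0 0.022 0.024 -0.006 0 0;0 0 0.033 0.035 -0.009 0 0;0 0 0.044 0.047 -0.012 0 0;0 0 0.056 0.059 -0.014 0 0;0 0 0.056 0.059 -0.014 0 0"
}}

```text
time: 19.8
position: [0.4803, 0.0136, 0.1321]
tcp_rot: [-179.9, 0.0, 72.5]
force: [-4.6, -7.6, 4.2]
width: 0.0002
gripper_force: 3.8
```

```bash
python3 -c "
from h import *
fin()"
```

```text
t 19.8 yaw 72.5 z 0.1321 rad 67.7 tang 19.3 force tool [-8.59 -2.12 -4.17] j [-58.  17.  58. 122. -19.  50.  -6.]
top fin mod60 -12.63 R=0.98
scene fin mod60 -12.48 R=0.89
```

>>> {"fn": "servo_tool", "kwargs": {
  "steps": "0 0 0.011 0.012 -0.003 0 0;0 0 0.022 0.024 -0.006 0 0;0 0 0.033 0.035 -0.009 0 0;0 0 0.044 0.047 -0.012 0 0;0 0 0.056 0.059 -0.014 0 0;0 0 0.056 0.059 -0.014 0 0"
}}

```text
time: 20.65
position: [0.4805, 0.0195, 0.132]
tcp_rot: [-179.9, 0.1, 67.5]
force: [-6.7, -8.4, 5.6]
width: -0.0003
gripper_force: 4.7
```

>>> {"fn": "servo_tool", "kwargs": {
  "steps": "0 0 0.011 0.012 -0.003 0 0;0 0 0.022 0.024 -0.006 0 0;0 0 0.033 0.035 -0.009 0 0;0 0 0.044 0.047 -0.012 0 0;0 0 0.056 0.059 -0.014 0 0;0 0 0.056 0.059 -0.014 0 0"
}}

```text
time: 21.4
position: [0.4813, 0.0256, 0.1319]
tcp_rot: [-179.9, 0.1, 62.5]
force: [-5.6, -6.8, 5.6]
width: 0.0
gripper_force: 4.7
```

```bash
python3 -c "
from h import *
fin()"
```

```text
t 21.4 yaw 62.5 z 0.1319 rad 68.0 tang 19.8 force tool [-8.59 -1.85 -5.57] j [-61.  18.  61. 122. -21.  51. -16.]
top fin mod60 -22.30 R=0.98
scene fin mod60 -22.21 R=0.91
```

>>> {"fn": "servo_tool", "kwargs": {
  "steps": "0 0 0.011 0.012 -0.002 -0.005 0;0 0 0.022 0.024 -0.004 -0.01 0;0 0 0.033 0.035 -0.006 -0.01 0;0 0 0.044 0.047 -0.008 -0.01 0;0 0 0.056 0.059 -0.010 -0.01 0;0 0 0.056 0.059 -0.010 -0.01 0"
}}

```text
time: 22.25
position: [0.4825, 0.0312, 0.1325]
tcp_rot: [-179.8, 0.1, 57.4]
force: [-5.5, -8.1, -3.9]
width: -0.0
gripper_force: 4.7
```

>>> {"fn": "servo_tool", "kwargs": {
  "steps": "0 0 0.011 0.012 -0.003 0 0;0 0 0.022 0.024 -0.006 0 0;0 0 0.033 0.035 -0.009 0 0;0 0 0.044 0.047 -0.012 0 0;0 0 0.056 0.059 -0.014 0 0;0 0 0.056 0.059 -0.014 0 0"
}}

```text
time: 23.0
position: [0.4842, 0.0369, 0.1324]
tcp_rot: [-179.8, 0.2, 52.4]
force: [-8.2, -7.1, -1.8]
width: 0.0001
gripper_force: 5.2
```

```bash
python3 -c "
from h import *
fin()"
```

```text
t 23.0 yaw 52.4 z 0.1324 rad 68.1 tang 20.6 force tool [-10.59  -2.18   1.89] j [-64.  20.  63. 122. -23.  51. -25.]
top fin mod60 28.16 R=0.98
scene fin mod60 28.36 R=0.90
```

>>> {"fn": "servo_tool", "kwargs": {
  "steps": "0 0 0.011 0.012 -0.003 0 0;0 0 0.022 0.024 -0.006 0 0;0 0 0.033 0.035 -0.009 0 0;0 0 0.044 0.047 -0.012 0 0;0 0 0.056 0.059 -0.014 0 0;0 0 0.056 0.059 -0.014 0 0"
}}

```text
time: 23.85
position: [0.4865, 0.0426, 0.1324]
tcp_rot: [-179.8, 0.2, 47.3]
force: [-10.0, -6.5, -0.3]
width: 0.0002
gripper_force: 5.6
```

>>> {"fn": "servo_tool", "kwargs": {
  "steps": "0 0 0.011 0.012 -0.003 0 0;0 0 0.022 0.024 -0.006 0 0;0 0 0.033 0.035 -0.009 0 0;0 0 0.044 0.047 -0.012 0 0;0 0 0.056 0.059 -0.014 0 0;0 0 0.056 0.059 -0.014 0 0"
}}

```text
time: 24.6
position: [0.4913, 0.0488, 0.133]
tcp_rot: [-179.9, 0.0, 42.4]
force: [-1.5, -1.6, -0.5]
width: -0.0002
gripper_force: 0.9
```

```bash
python3 -c "
from h import *
fin()"
```

```text
t 24.6 yaw 42.4 z 0.1330 rad 67.4 tang 18.9 force tool [-2.16  0.16  0.54] j [-65.  22.  65. 121. -26.  52. -33.]
top fin mod60 16.55 R=0.98
scene fin mod60 16.41 R=0.94
```

The force rose to about 12 N, then dropped to 2 N at about 101° of turn, so the peak is passed. I nudge 3° more for margin, then back off and lift.

>>> {"fn": "servo_tool", "kwargs": {
  "steps": "0 0 0.011 0.012 -0.003 0 0;0 0 0.022 0.024 -0.006 0 0;0 0 0.033 0.035 -0.009 0 0;0 0 0.033 0.035 -0.009 0 0"
}}

```text
time: 25.2
position: [0.4941, 0.0513, 0.1333]
tcp_rot: [180.0, 0.0, 39.4]
force: [-2.2, -0.4, 0.9]
width: 0.0002
gripper_force: 0.7
```

```bash
python3 -c "
from h import *
fin()"
```

```text
t 25.2 yaw 39.4 z 0.1333 rad 66.6 tang 18.6 force tool [-2.   -1.06 -0.9 ] j [-66.  23.  66. 121. -27.  53. -35.]
top fin mod60 13.24 R=0.98
scene fin mod60 13.19 R=0.94
```

>>> {"fn": "servo_tool", "kwargs": {
  "steps": "0 0 0 -0.05 0 0 0;0 0 0 -0.1 0 0 0;0 0 0 -0.1 0 -0.3 0;0 0 0 -0.1 0 -0.7 0;0 0 0 -0.1 0 -1 0;0 0 0 -0.1 0 -1 0"
}}

```text
time: 26.05
position: [0.4871, 0.0452, 0.2348]
tcp_rot: [-179.9, -0.2, 39.4]
force: [0.8, 0.6, -0.2]
width: -0.0002
gripper_force: 0.0
```

```bash
python3 -c "
from h import *
fin();s=r.get_state();print(s['position'],s['joints'].round(1))"
```

```text
t 26.05 yaw 39.4 z 0.2348 rad 66.3 tang 27.8 force tool [0.97 0.01 0.15] j [-80.  11.  77. 115. -13.  63. -48.]
top fin mod60 13.36 R=0.98
scene fin mod60 13.26 R=0.97
[0.48593439 0.04533323 0.23301552] [-79.8  11.4  77.1 115.5 -12.6  62.5 -47.5]
```

The wheel stays put at about 104°. Joint 3 is near its limit, so I first turn the tool back and watch the joints.

>>> {"fn": "servo_tool", "kwargs": {
  "steps": "0 0 -0.1 0 0 0 0;0 0 -0.2 0 0 0 0;0 0 -0.3 0 0 0 0;0 0 -0.4 0 0 0 0;0 0 -0.5 0 0 0 0;0 0 -0.562 0 0 0 0;0 0 -0.562 0 0 0 0"
}}

```text
time: 27.02
position: [0.4857, 0.0445, 0.2325]
tcp_rot: [-179.9, 0.0, 89.9]
force: [-0.7, 0.6, -0.9]
width: -0.0002
gripper_force: 0.0
```

```bash
python3 -c "
from h import *
s=r.get_state();print(s['position'],s['tcp_rot'],s['joints'].round(1))"
```

```text
[0.48567066 0.04454821 0.23246328] [-1.79924192e+02  4.61871715e-02  8.99189013e+01] [-71.2   6.7  64.3 115.4  -6.8  62.   -3.9]
```

>>> {"fn": "servo_tool", "kwargs": {
  "steps": "0 0 0 -0.3 -0.05 0 0;0 0 0 -0.65 -0.1 0 0;0 0 0 -0.9 -0.16 0 0;0 0 0 -0.9 -0.16 0 0"
}}

```text
time: 27.52
position: [0.4694, -0.0472, 0.2332]
tcp_rot: [-180.0, -0.1, 89.7]
force: [0.2, 0.5, -0.2]
width: -0.0
gripper_force: 0.0
```

>>> {"fn": "servo_tool", "kwargs": {
  "steps": "0 0 0 -0.3 0 0 0;0 0 0 -0.65 0 0 0;0 0 0 -0.9 0 0 0;0 0 0 -0.9 0 0 0"
}}

```text
time: 28.02
position: [0.4699, -0.1364, 0.2332]
tcp_rot: [-180.0, 0.1, 89.8]
force: [1.0, 1.5, 0.8]
width: 0.0007
gripper_force: 0.0
```

```bash
python3 -c "
from h import *
s=r.get_state();print(s['position'],s['tcp_rot'],s['joints'].round(1))"
```

```text
[ 0.46988174 -0.13643051  0.2331831 ] [-1.79974537e+02  5.80816300e-02  8.97942065e+01] [-53.9   8.4  70.2 115.3  -8.9  62.1  20. ]
```

>>> {"fn": "servo_tool", "kwargs": {
  "steps": "0 0 -0.11 -0.1 0 0 0;0 0 -0.22 -0.2 0 0 0;0 0 -0.33 -0.3 0 0 0;0 0 -0.44 -0.4 0 0 0;0 0 -0.55 -0.5 0 0 0;0 0 -0.66 -0.6 0 0 0;0 0 -0.77 -0.7 0 0 0;0 0 -0.88 -0.77 0 0 0;0 0 -1 -0.77 0 0 0;0 0 -1 -0.77 0 0 0"
}}

```text
time: 29.28
position: [0.4704, -0.2111, 0.2333]
tcp_rot: [180.0, -0.0, 180.0]
force: [0.5, 0.1, 0.5]
width: 0.0
gripper_force: 0.0
```

```bash
python3 -c "
from h import *
s=r.get_state();print(s['position'],s['tcp_rot'],s['joints'].round(1)); fin()"
```

```text
[ 0.47036309 -0.21107371  0.23326214] [ 1.79980408e+02 -5.41087541e-03  1.79969976e+02] [-28.6   9.5  51.8 111.9  -8.5  62.4 116.8]
t 29.275 yaw 180.0 z 0.2333 rad 222.8 tang -80.2 force tool [-0.45  0.1  -0.51] j [-29.  10.  52. 112.  -8.  62. 117.]
top fin mod60 13.17 R=0.98
scene fin mod60 13.41 R=0.98
```

>>> {"fn": "servo_tool", "kwargs": {
  "steps": "0 0 0 0 -0.02 0.4 0;0 0 0 0 -0.02 0.8 0;0 0 0 0 -0.02 0.94 0;0 0 0 0 -0.02 0.94 0"
}}

```text
time: 29.88
position: [0.47, -0.214, 0.1393]
tcp_rot: [-180.0, -0.1, 179.9]
force: [0.4, 0.3, -0.1]
width: 0.0001
gripper_force: 0.0
```

>>> {"fn": "servo_tool", "kwargs": {
  "steps": "0 0 0 -0.1 0 0 0;0 0 0 -0.2 0 0 0;0 0 0 -0.25 0 0 0;0 0 0 -0.3 0 0 0;0 0 0 -0.34 0 0 0;0 0 0 -0.38 0 0 0;0 0 0 -0.42 0 0 0;0 0 0 -0.46 0 0 0;0 0 0 -0.49 0 0 0;0 0 0 -0.51 0 0 0;0 0 0 -0.51 0 0 0"
}}

```text
time: 31.25
position: [0.5213, -0.214, 0.1393]
tcp_rot: [-180.0, 0.0, 180.0]
force: [-0.1, -0.3, 0.2]
width: -0.0
gripper_force: 0.0
```

```bash
cat >> h.py <<'E'
def knob():
    for n in ("top","scene"):
        c,P=look(n); x,y,z=P[...,0],P[...,1],P[...,2]; hsv=cv2.cvtColor(c["color"],cv2.COLOR_BGR2HSV).astype(int)
        q=P[((hsv[...,0]<8)|(hsv[...,0]>172))&(hsv[...,1]>150)&(abs(x-.53)<.06)&(abs(y+.2)<.05)&(z>.15)&(z<.205)]; print(n,len(q),np.percentile(q,[3,50,97],axis=0).round(4).tolist() if len(q) else "")
E
python3 -c "
from h import *
knob(); fin()"
```

```text
top 0 
scene 0 
t 31.35 yaw 180.0 z 0.1393 rad 225.8 tang -29.6 force tool [ 1.1   0.38 -1.06] j [-21.  23.  46. 112. -20.  54. 126.]
top fin mod60 13.16 R=0.98
scene fin mod60 13.42 R=0.98
```

Now I retreat in -x, lift clear and check the knob and the wheel.

>>> {"fn": "servo_tool", "kwargs": {
  "steps": "0 0 0 0.15 0 0 0;0 0 0 0.3 0 0 0;0 0 0 0.3 0 -0.4 0;0 0 0 0.3 0 -0.8 0;0 0 0 0.3 0 -1 0;0 0 0 0.6 -0.3 -1 0;0 0 0 0.6 -0.6 -1 0;0 0 0 0.6 -0.6 -1 0"
}}

```text
time: 32.45
position: [0.4595, -0.2759, 0.2394]
tcp_rot: [180.0, 0.0, 179.8]
force: [0.2, -0.1, -0.8]
width: -0.0003
gripper_force: 0.0
```

Run:
```python
from h import *
knob(); fin(); c,P=look("top"); cv2.imwrite("pics/end.png",cv2.resize(c["color"][120:330,150:420],None,fx=2.5,fy=2.5)); print(r.get_state()["joints"].round(1))
```

```text
top 51 [[0.5369, -0.2175, 0.1894], [0.5449, -0.2087, 0.1976], [0.5539, -0.2012, 0.2044]]
scene 4 [[0.5371, -0.2048, 0.1817], [0.5382, -0.2039, 0.1893], [0.54, -0.2028, 0.1911]]
t 32.55 yaw 179.9 z 0.2391 rad 285.7 tang -90.1 force tool [ 0.32  0.16 -0.48] j [-22.  13.  54. 109. -11.  64. 126.]
top fin mod60 13.11 R=0.98
scene fin mod60 13.43 R=0.97
[-21.9  12.7  53.9 109.2 -11.4  63.7 126.4]
```

View pics/end.png

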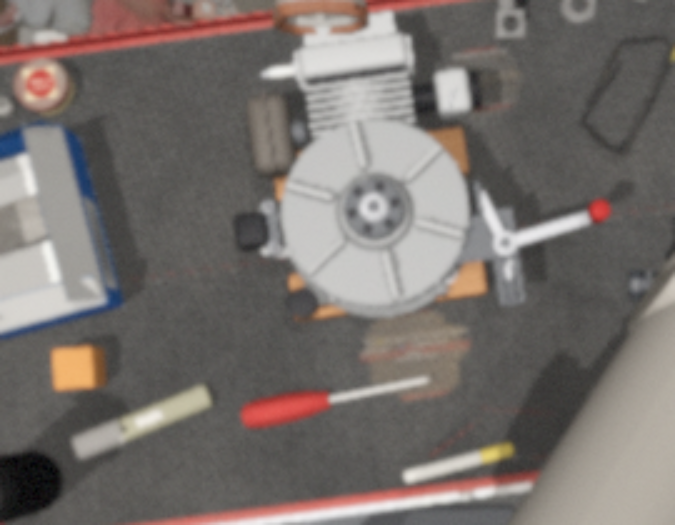

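The knob at (600,210) is back at its "on" place (0.545, -0.209). The wheel holds its angle, the fins are whole and the bystanders are where they were.

```bash
python3 -c "
from bench import r
print(r.sign_off())"
```

```text
the job is handed in; nothing more can be done
None
```

The job is handed in: I flipped the brake off, turned the flywheel about 104° clockwise to an estimated 3 to 10° past the peak (push rose to about 12 N, then dropped to 2 N), and flipped the brake on again, with the fins whole, the tools left where they were, and about 33 s used.

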